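# Eject the bur block and trap it on its runway

### The job

Press the key of the lane that holds the block with the burs standing in it, so that its spring ejector pops the block out by a centimetre or more, and stop the block with your other finger on the open sloping runway before it slides over the lip into the basin. Only press and block: do not lift the block, and leave the lidded block in its lane and everything else on the bench where it is. Finish while still holding the bur block back with the finger, on the runway; the key may stay pressed.

Things in the scene. Friction and masses are not known exactly. Their poses are not given: they have to be found in the camera images.
- dock: Grey fixed dock, 130 x 180 mm base plus a catch basin (95 mm long, 26 mm high) at its low end. Two lanes side by side, a block waiting in each between a spring pusher behind and a gate tooth in front. A lane's key sinks its gate after about 7 mm of travel; the block is then thrown down-slope at once and is over the lip within half a second unless something stands in its way.
- runway: Sloping slick white plastic runway on the dock: two lanes 43 mm wide, centred 31 mm either side of the middle (x = -31 and +31 mm), grey rims 6 mm high. Origin: middle of the upper end, on the running surface, 70 mm above the bench; y points down the slope (0.25 rad below level), x across, z square to the surface. The lip is at y = 140 mm. A waiting block's centre is at y = 15 mm.
- gate_near (a point): Point on the surface of the x = -31 mm lane where its gate starts (30 mm down-slope of the upper end). The gate is a steel tooth 16 mm wide, 5 mm thick, 7 mm high in front of the waiting block. The pusher behind the block pushes with about 2 N over 18 mm.
- gate_far (a point): The same for the x = +31 mm lane.
- bur_block_center (a point): Centre of the bur block: steel, 40 mm across the lane x 30 mm along it x 28 mm high, about 0.2 to 0.35 kg, standing square on the slope, eight thin burs rising 18 mm from its top. It waits in either lane. Tilted with the lane, its top front edge leads: about 18 mm (level) down-slope of its centre and 10 mm above it.
- lidded_block_center (a point): Centre of the body of the other block, in the other lane: the same 40 x 30 x 28 mm steel block, but closed by a smooth raised lid 7 mm high, no burs. Must stay where it is.
- key_near (a joint): Travel in m of the key of the lane on the runway's -x side: 0 up, 0.010 fully pressed (straight down). Spring: 2.5 N to start, 5 N fully down.
- key_far (a joint): The same for the key of the lane on the runway's +x side.
- key_near_top (a point): Middle of the top of key_near, a flat aluminium pad 34 mm across x 24 mm along the lane, 74 mm above the bench (64 mm pressed), 18 mm (level) up-slope of the lane's upper end. The waiting block's top front edge is 54 mm (level) down-slope of it. A fingertip whose face is 70 to 95 mm down-slope of it, level with the pressed key, clears the runway by 7 mm or more and stops the block.
- key_far_top (a point): The same for key_far.
- jar: Small glass jar, 52 mm across, 60 mm high, beside the dock; origin under its centre. Leave alone.
- carton: Small cardboard box 45 x 60 x 35 mm beside the dock; origin under its centre. Leave alone.
- tape: Roll of paper tape lying flat, 64 mm across, 18 mm high; origin under its centre. Leave alone.
- scaler: Slim double-ended steel hand instrument, 150 mm long, 8 mm thick, lying on the bench; origin at its middle. Leave alone.
- cup: White plastic cup 68 mm across, 80 mm high; origin under its centre. Leave alone.
- rinse: Blue bottle 60 mm across, 150 mm high; origin under its centre. Leave alone.
- tray: Steel instrument tray 190 x 110 x 22 mm; origin under its centre. Leave alone.

How it is judged:
By the outcome, as a careful person would: the job done as asked, in the order asked, and still so for the second after the job is handed in, while the arm keeps its last pose, push and grip.
It also fails if it takes over 29 s, if anything falls off the work surface, if the arm or the gripper's body presses on something with over 40 N, if the wrist force passes 120 N, or if a joint passes its speed limit or range.

### The arm

A 6-joint arm with a two-finger parallel gripper is mounted at the origin on the work surface. World frame = base frame: x ahead of the robot, y to its left, z up, the work surface at z = 0. Lengths are in mm, angles in rad, forces in N, time in s.
With the tool pointing down it reaches from about 300 to 775 mm from the base axis. Payload 14.6 kg.
Tool frame: the origin (TCP) lies between the finger pads; the fingertips stand 25 mm ahead of it and the grasp point (between the pads) lies 6 mm ahead of it; z points along the fingers, x is the direction in which the jaws open and shut, and the axes are right-handed (so a half turn about z gives the same grasp; the last joint's range is limited). The gripper opens to 94 mm and grips with 3 to 60 N. Pads are 16 mm wide; open, the fingers measure 119 mm over their backs; the gripper's body (75 mm by 177 mm) begins 78 mm behind the grasp point.
Start: joints at [1.255, 0.3, 1.521, -0, 1.321, -0.067], TCP at [135.43, 533.055, 230.446] pointing down, gripper open.
Joint ranges: [-3.03, 3.03], [-0.79, 2.21], [0.23, 2.52], [-1.04, 4.18], [0, 3.07], [-2.55, 2.55]. Speed limits (rad/s): [2.22, 2.22, 2.57, 3.14, 3.14, 3.14].

### API

Orientations are given as [roll, pitch, yaw] about the fixed x, y, z axes, in that order (R = Rz(yaw) Ry(pitch) Rx(roll)).
In Python, from cell import manip gives the robot as it stands.
- The arm moves only by the tool apply_moves, never from a script. Its argument "series" is a list of rows, each a list of 3 entries, a list of its own where there are three numbers: the shift along the world's x, y, z in cm, then the turn, a rotation vector about the world's x, y, z in rad, then the opening in per cent of the stroke, from 0 (shut) to 100 (fully open). A call has exactly 10 rows; each row is the pose to reach, as a shift and turn from the pose commanded when the call began; what a row does not reach only later rows make up. A row lasts 1/8 s, in which the tool goes at most 62.5 mm and 10.7 degrees, less where a joint would pass 70% of its speed; a pose out of reach is approached as far as the arm can. A call with a gripper value outside its range is refused whole. The fingers move at their own pace and stop on an object; "grip_force" is the grip in N (left out, the last holds). Time passes only in rows, so rows that repeat a pose let the fingers close, or fill a call up. It gives the time, the measured TCP pose, the force and the opening at its end, in the units of the state.
- manip.read_state(): the state, without advancing time (a new reading comes with each control period).
- manip.camera(name): name is "scene" or "side" or "wrist"; returns (picture, depth): 480x640x3 uint8, red, green, blue; 480x640 float32, mm along the optical axis (not along the pixel's ray), 0 where there is no reading.
- manip.camera_info(name): a dict with "intrinsics" (3x3 intrinsics, pixels), "dist" ([k1, k2, p1, p2, k3] as OpenCV has them; the pictures are not rectified), "extrinsics" (4x4, takes a point from world to camera coordinates); the wrist camera has in their place "hand_eye" (4x4, takes a point from camera to tool coordinates, whose origin is the TCP and whose axes are the tool frame's). Camera axes: x right, y down, z forward; pixel columns grow to the right and rows downward; lengths in mm; the calibration is good to about 2 mm. A picture is of the moment at which its call begins: read the wrist's pose just before it. camera_info takes no time and is no camera call.
- manip.sign_off(): hands the job in, once; it reports no verdict.
The state is a dict: "clock": time; "joints": joint angles; "qd": joint speeds; "effort": joint torques, N m; "eef_pos": TCP position; "eef_rot": TCP orientation; "wrist_force": force on the tool from outside, world axes, zero at the start; "moment": the same for the moment, N m; "finger_gap": finger opening in mm.
Only numpy, scipy, OpenCV 4.12 (cv2) and the standard library are available. Lean on these libraries where they do the work, as an engineer would, in place of code of your own. Each camera call takes 0.05 s, during which the arm holds its last target.

## Working session

There is one attempt and no reset: what is moved stays moved. The work goes in short steps, Python scripts to look and compute and a tool call to move; the robot and the scene stay as the last step left them, time stands still between calls to the robot, and variables do not carry over. Pictures are saved under pics/ and viewed, and the job is handed in when it is done.

Besides the shell and the picture viewer there is one more tool, called after "Request:" as name(argument=value, ...) on one line, values as JSON. apply_moves: Moves the arm, as the interface text tells. Its arguments: {"type":"object","properties":{"series":{"type":"array","items":{"type":"array"}},"grip_force":{"type":"number"}},"required":["series"]}

```bash
mkdir -p pics; ls; cat > h.py <<'E'
import numpy as np,cv2
from cell import manip
def snap(n,tag):
    s=manip.read_state(); p,d=manip.camera(n)
    cv2.imwrite(f'pics/{tag}.png',p[:,:,::-1]); np.savez(f'{tag}.npz',p=p,d=d,pos=s['eef_pos'],rot=s['eef_rot'])
    return s
E
python3 - <<'E'
from h import *
for n in("scene","side","wrist"):
    s=snap(n,n+'0')
    i=manip.camera_info(n)
    print(n,{k:np.round(v,3).tolist() for k,v in i.items() if hasattr(v,'__len__') and not isinstance(v,str)})
print(s)
E
```

```text
pics
scene {'intrinsics': [[475.033, 0.0, 321.127], [0.0, 475.033, 242.584], [0.0, 0.0, 1.0]], 'dist': [-0.088, 0.0, 0.0, 0.0, 0.0], 'extrinsics': [[-0.594, 0.804, 0.017, 326.969], [0.598, 0.456, -0.66, -278.529], [-0.538, -0.382, -0.751, 1393.031], [0.0, 0.0, 0.0, 1.0]]}
side {'intrinsics': [[577.748, 0.0, 317.136], [0.0, 577.748, 241.912], [0.0, 0.0, 1.0]], 'dist': [-0.189, 0.0, 0.0, 0.0, 0.0], 'extrinsics': [[-0.981, -0.192, -0.007, 547.657], [-0.125, 0.667, -0.735, 146.776], [0.146, -0.72, -0.678, 1088.471], [0.0, 0.0, 0.0, 1.0]]}
wrist {'intrinsics': [[361.771, 0.0, 321.198], [0.0, 361.771, 238.804], [0.0, 0.0, 1.0]], 'dist': [0.0, 0.0, 0.0, 0.0, 0.0], 'hand_eye': [[1.0, 0.0, 0.001, 0.05], [-0.001, 0.958, 0.288, -83.062], [-0.0, -0.288, 0.958, -154.187], [0.0, 0.0, 0.0, 1.0]]}
{'clock': 0.1, 'joints': array([ 1.25541451e+00,  3.00437402e-01,  1.52146395e+00,  2.54409047e-05,
        1.32070053e+00, -6.66146022e-02]), 'qd': array([-0.00119902, -0.00109483, -0.00095795,  0.00060789, -0.00121269,
        0.00078494]), 'effort': array([ 1.03960112e-03, -5.32647014e+01, -3.53279793e+01,  7.10196700e-02,
        2.35724525e-02, -7.41116310e-05]), 'eef_pos': array([135.36144306, 532.88891257, 229.95435243]), 'eef_rot': array([-3.14150089e+00,  1.00534061e-03,  1.32202285e+00]), 'wrist_force': array([-0.33154209, -0.6324993 , -0.39445374]), 'moment': array([-0.0007122 ,  0.03057976,  0.00358452]), 'finger_gap': 93.91257835371111}
```

View pics/scene0.png

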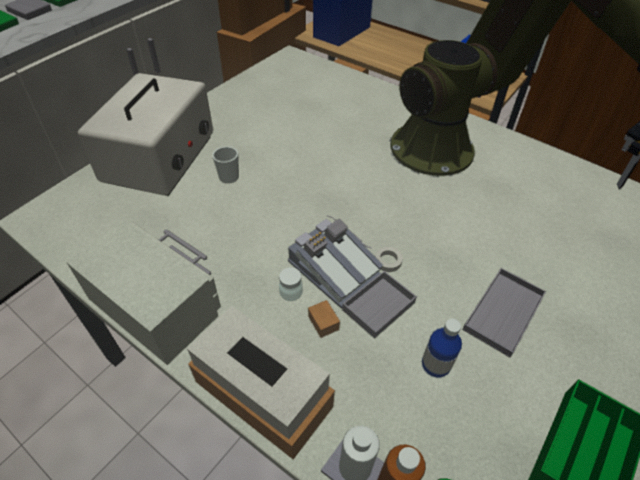

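View pics/side0.png

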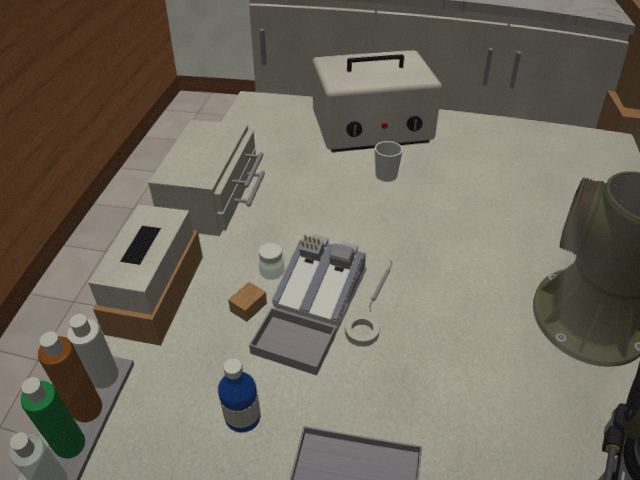

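View pics/wrist0.png

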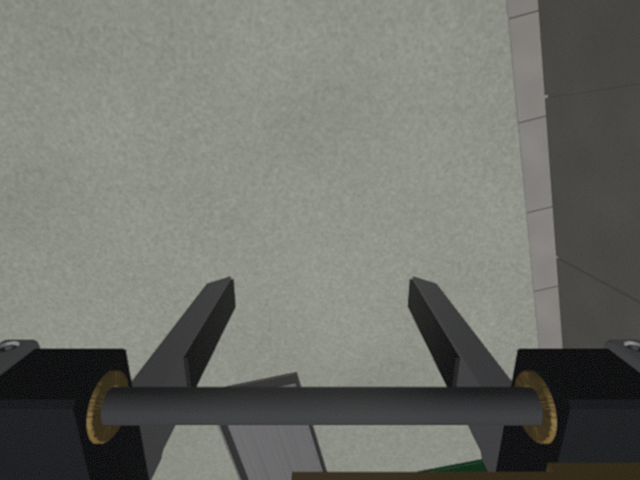

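The scene view shows the bur block at about (317,239), with the lidded block at (337,229). In the side view they are at (311,243) and (343,252). The down-slope direction is toward the basin. The wrist view doesn't reach the dock, so I'll zoom in on these two views.

```bash
python3 - <<'E'
from h import *
for n,(u0,v0) in (('scene',(270,200)),('side',(240,220))):
    p=np.load(n+'0.npz')['p'][v0:v0+150,u0:u0+160]
    cv2.imwrite(f'pics/{n}z.png',cv2.resize(p[:,:,::-1],None,fx=5,fy=4.0 if 0 else 5,interpolation=cv2.INTER_CUBIC)[:600*5//4][:750])
    im=cv2.imread(f'pics/{n}z.png'); cv2.imwrite(f'pics/{n}z.png',cv2.resize(im,(640,600)))
E
```

```text
(no output)
```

View pics/scenez.png

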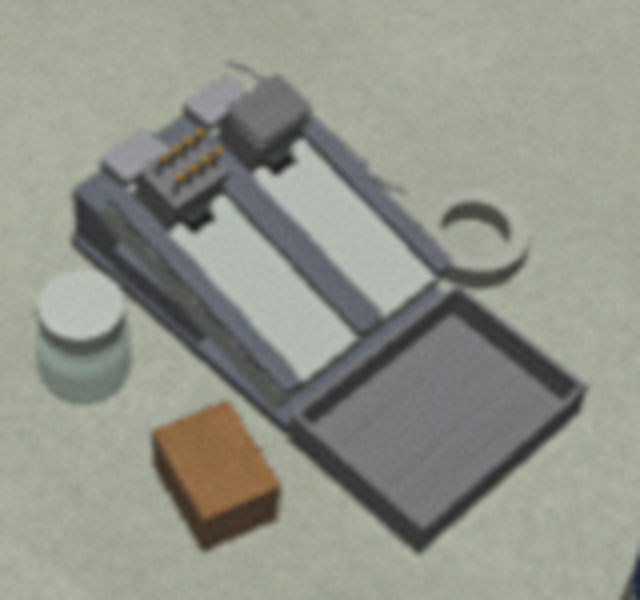

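View pics/sidez.png

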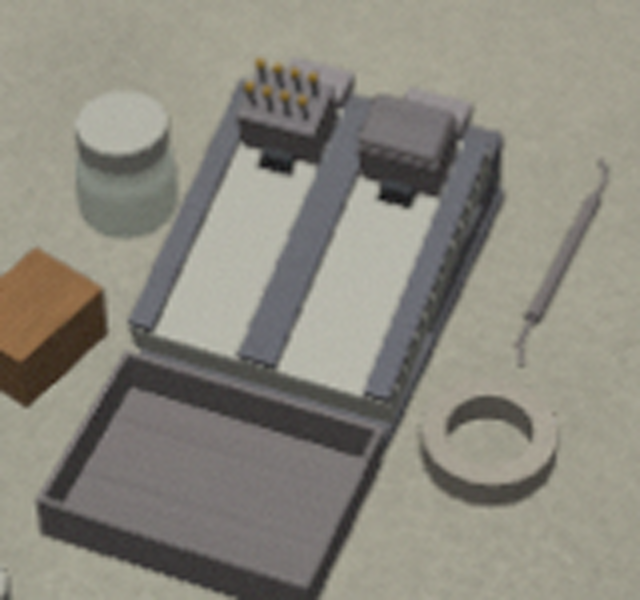

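```bash
cat > fit.py <<'E'
from h import *
from scipy.optimize import least_squares
c,s=np.cos(.25),np.sin(.25)
def model2w(q,P):  # q: x,y,z,yaw ; P in runway frame
    P=np.atleast_2d(P).astype(float)
    lx,ly,lz=P[:,0],P[:,1]*c+P[:,2]*s,-P[:,1]*s+P[:,2]*c
    cy,sy=np.cos(q[3]),np.sin(q[3])
    return np.c_[q[0]+cy*lx-sy*ly,q[1]+sy*lx+cy*ly,q[2]+lz]
def proj(n,W):
    i=manip.camera_info(n);E=i['extrinsics']
    r=cv2.Rodrigues(E[:3,:3].copy())[0]
    return cv2.projectPoints(W,r,E[:3,3].copy(),i['intrinsics'],np.array(i['dist']))[0][:,0]
def deproj(n,uv,z):
    i=manip.camera_info(n);E=i['extrinsics']
    x=cv2.undistortPoints(np.array(uv,float).reshape(-1,1,2),i['intrinsics'],np.array(i['dist']))[:,0]
    C=np.c_[x,np.ones(len(x))]*np.asarray(z)[:,None]
    return (C-E[:3,3])@E[:3,:3]
E
python3 - <<'E'
from fit import *
M=[]
# +x lane = bur
lip=[[52.5,140,0],[9.5,140,0],[-9.5,140,0],[-52.5,140,0]]
ob={'scene':([(297,388),(357,333),(380,310),(434,278)],(270,200)),'side':([(160,340),(240,357),(280,367),(365,395)],(240,220))}
# key centers (top) local level offsets: 18 up-slope level, z=+4
keys=np.array([[31,-18,4],[-31,-18,4.]])
kob={'scene':[(136,156),(215,102)],'side':None}
def lvl(q,L):
    cy,sy=np.cos(q[3]),np.sin(q[3]);L=np.atleast_2d(L)
    return np.c_[q[0]+cy*L[:,0]-sy*L[:,1],q[1]+sy*L[:,0]+cy*L[:,1],q[2]+L[:,2]]
def res(q,split=False):
    r=[]
    for n in ob:
        o=np.array(ob[n][0])/4+ob[n][1]
        r.append(proj(n,model2w(q,lip))-o)
        if kob[n]: r.append(proj(n,lvl(q,keys))-(np.array(kob[n])/4+ob[n][1]))
    return np.vstack(r).ravel()
d=deproj('side',[[300,300]],[900.])
# depth
for n in('scene','side'):
    Z=np.load(n+'0.npz');p=Z['p'].astype(int);D=Z['d']
    u0,v0=ob[n][1]
    o=np.array(ob[n][0])/4+ob[n][1]
    # white runway: inside region between
    sub=p[v0:v0+110,u0:u0+130]
    print(n,'depth valid',(D>0).mean())
    for name,uv in {'scene':[('burlane',(250,280)),('lidlane',(340,230))],'side':[('burlane',(220,250)),('lidlane',(350,280))]}[n] if 0 else ({'scene':[('burlane',(265,290)),('lidlane',(340,235))],'side':[('burlane',(230,250)),('lidlane',(355,280))]}[n]):
        u,v=uv[0]/4+u0,uv[1]/4+v0
        z=D[int(round(v)),int(round(u))]
        print(name,deproj(n,[[u,v]],[z]).round(1),p[int(v),int(u)])
best=None
for yaw in np.arange(-3,3.2,.5):
    f=least_squares(res,[420,420,70,yaw])
    if best is None or f.cost<best.cost:best=f
print(best.x.round(3),best.cost,best.fun.reshape(-1,2).round(2).tolist())
np.save('q.npy',best.x)
E
```

```text
scene depth valid 0.9959700520833333
burlane [[581.   62.1  49.7]] [179 188 178]
lidlane [[524.4  72.8  49.1]] [177 185 175]
side depth valid 0.9959765625
burlane [[584.5  57.8  47.5]] [183 182 171]
lidlane [[522.5  66.3  48.1]] [178 181 168]
[ 5.3521e+02 -1.8804e+01  6.9065e+01 -1.6900e-01] 7.59334634884383 [[0.84, -1.45], [-0.19, 1.0], [0.06, 1.89], [-0.25, -0.8], [-0.87, -0.69], [-0.48, -1.05], [-1.01, -1.09], [0.3, 0.8], [-0.14, 1.05], [0.59, 0.32]]
```

```bash
python3 - <<'E'
from fit import *
q=np.load('q.npy')
for n in('scene','side'):
    Z=np.load(n+'0.npz');p=Z['p'].astype(int);D=Z['d']
    m=np.zeros(D.shape,np.uint8)
    for x in(31,-31):
        poly=proj(n,model2w(q,[[x-19,45,0],[x+19,45,0],[x+19,130,0],[x-19,130,0]]))
        cv2.fillConvexPoly(m,poly.round().astype(int),1)
    v,u=np.nonzero(m&(D>0)); W=deproj(n,np.c_[u,v],D[v,u])
    pl=np.linalg.lstsq(np.c_[W[:,:2],np.ones(len(W))],W[:,2],rcond=None)[0]
    print(n,len(W),'downslope az',np.arctan2(-pl[1],-pl[0]),'slope',np.arctan(np.hypot(*pl[:2])))
    pz=model2w(q,[[0,85,0]])[0]; print('z plane at mid',pl@[pz[0],pz[1],1],'model',pz)
k=q[:3]; 
cy,sy=np.cos(q[3]),np.sin(q[3])
key=np.array([q[0]+cy*31+sy*18,q[1]+sy*31-cy*18]); ds=np.array([-sy,cy])
print('key',key,'ds',ds,'yaw tool',np.arctan2(ds[1],ds[0]),'tcp',key+41*ds)
E
```

```text
scene 1218 downslope az 1.4002588040993627 slope 0.2511994571092317
z plane at mid 49.25871864172812 model [549.05937102  62.38065581  48.03560433]
side 1688 downslope az 1.391004177380081 slope 0.24744936929139444
z plane at mid 50.21323109115446 model [549.05937102  62.38065581  48.03560433]
key [562.74131926 -41.76080235] ds [0.16816451 0.98575895] yaw tool 1.40182896297596 tcp [569.63606411  -1.34468559]
```

Request:
apply_moves(series=[[[4.3,-5.3,0],[0,0,0.01],100],[[8.6,-10.6,0],[0,0,0.02],100],[[13,-16,0],[0,0,0.03],100],[[17.3,-21.3,0],[0,0,0.04],100],[[21.6,-26.6,0],[0,0,0.05],100],[[26,-32,0],[0,0,0.06],100],[[30.3,-37.3,0],[0,0,0.07],94],[[34.6,-42.6,-1],[0,0,0.08],90],[[39,-48,-2],[0,0,0.08],87],[[43.4,-53.4,-3],[0,0,0.08],87]], grip_force=40)

```text
clock: 1.4
eef_pos: [529.8, 47.1, 208.8]
eef_rot: [3.141, -0.0, 1.402]
wrist_force: [0.1, 1.1, 0.6]
finger_gap: 81.5
```

Request:
apply_moves(series=[[[0,0,0],[0,0,0],87],[[0,0,0],[0,0,0],87],[[0,0,0],[0,0,0],87],[[0,0,0],[0,0,0],87],[[0,0,0],[0,0,0],87],[[0,0,0],[0,0,0],87],[[0,0,0],[0,0,0],87],[[0,0,0],[0,0,0],87],[[0,0,0],[0,0,0],87],[[0,0,0],[0,0,0],87]])

```text
clock: 2.65
eef_pos: [528.8, 49.0, 209.0]
eef_rot: [-3.142, -0.0, 1.402]
wrist_force: [-1.3, 0.8, 0.6]
finger_gap: 81.7
```

```bash
python3 - <<'E'
from h import *
s=snap('wrist','wrist1'); print(s['eef_pos'],s['eef_rot'],s['finger_gap'],s['wrist_force'])
E
```

```text
[528.77859563  48.97889061 209.0331165 ] [-3.14156514e+00 -3.22357706e-05  1.40193430e+00] 81.7001538736791 [-1.33441827  0.80816467  0.58805045]
```

View pics/wrist1.png

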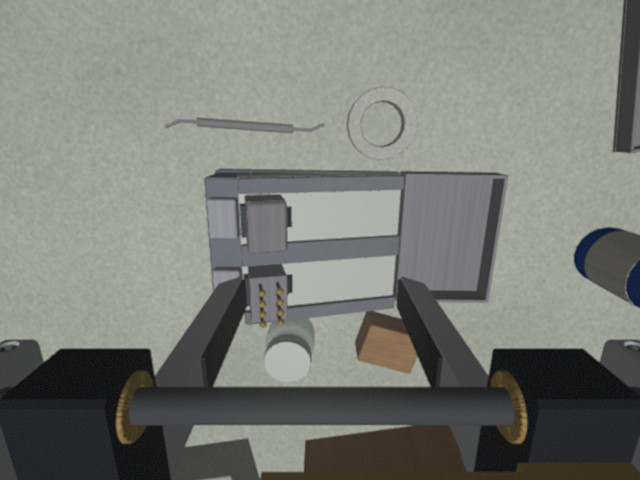

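The wrist view shows the lidded lane's key at about (223,218) and the bur block at (268,290). The lane lip is near u≈400. I'll zoom in and refit.

```bash
python3 - <<'E'
from h import *
p=np.load('wrist1.npz')['p'][165:325,200:410]
cv2.imwrite('pics/wz.png',cv2.resize(p[:,:,::-1],None,fx=3.75,fy=3.75,interpolation=cv2.INTER_CUBIC))
E
```

```text
(no output)
```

View pics/wz.png

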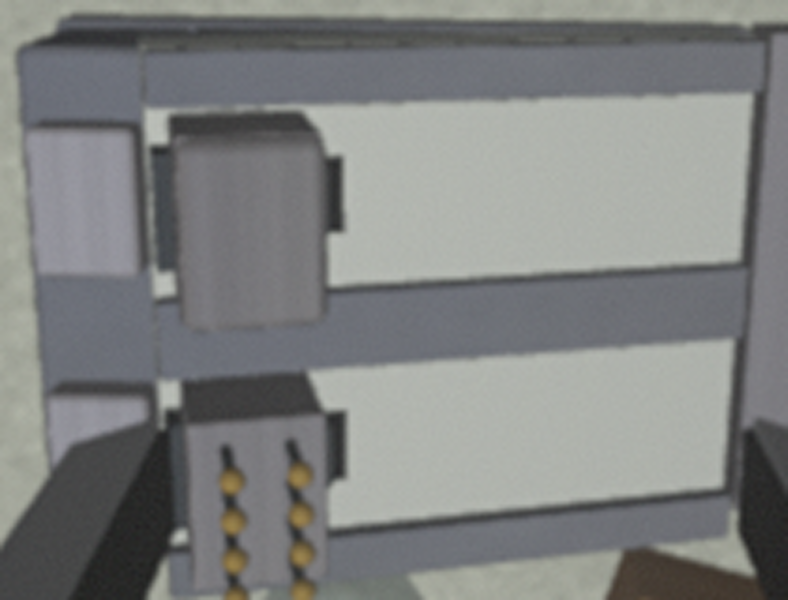

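```bash
cat > fit2.py <<'E'
from fit import *
from scipy.spatial.transform import Rotation as R
Z=np.load('wrist1.npz');i=manip.camera_info('wrist');H=np.array(i['hand_eye']);K=np.array(i['intrinsics'])
T=np.eye(4);T[:3,:3]=R.from_euler('xyz',Z['rot']).as_matrix();T[:3,3]=Z['pos']
C=np.linalg.inv(T@H)
def pw(W):
    X=W@C[:3,:3].T+C[:3,3]; x=X@K.T; return x[:,:2]/x[:,2:]
def lvl(q,L):
    cy,sy=np.cos(q[3]),np.sin(q[3]);L=np.atleast_2d(L)
    return np.c_[q[0]+cy*L[:,0]-sy*L[:,1],q[1]+sy*L[:,0]+cy*L[:,1],q[2]+L[:,2]]
S=[[-9.5,140,0],[-52.5,140,6],[9.5,140,6],[52.5,140,0]]; so=[(744,264),(755,94),(738,338),(727,490)]
L=[[-48,-30,4],[-48,-6,4],[-14,-6,4],[-14,-30,4],[14,-30,4],[14,-6,4]]; lo=[(27,127),(134,127),(143,274),(40,276),(50,395),(152,395)]
so=np.array(so)/3.75+[200,165];lo=np.array(lo)/3.75+[200,165]
def res(q): return np.vstack([pw(model2w(q,S))-so,pw(lvl(q,L))-lo]).ravel()
E
python3 - <<'E'
from fit2 import *
q0=np.load('q.npy')
f=least_squares(res,q0,loss='soft_l1'); print(q0.round(2),f.x.round(3));print(f.fun.reshape(-1,2).round(1).tolist())
g=least_squares(lambda q:res([q[0],q[1],70,q[2]]),[q0[0],q0[1],q0[3]]);print(g.x,g.cost)
for q in(q0,f.x,[g.x[0],g.x[1],70,g.x[2]]):
    k=lvl(q,[[31,-18,4]])[0];print('key',k.round(1),'tcp',lvl(q,[[31,23,4]])[0].round(1), 'yaw',q[3]+np.pi/2)
# wrist depth check: key pad & lane
D=Z['d'];
for z in[(85,200),(550,180),(550,430),(90,415)]:
    u,v=np.array(z)/3.75+[200,165]; d=D[int(round(v)),int(round(u))]
    X=np.linalg.inv(K)@[u,v,1]*d; print(z,(T@H@np.r_[X,1])[:3].round(1))
E
```

```text
[ 5.3521e+02 -1.8800e+01  6.9060e+01 -1.7000e-01] [ 5.36881e+02 -1.68650e+01  6.76870e+01 -1.85000e-01]
[[-1.3, -1.0], [2.4, 0.2], [1.6, 0.2], [-1.5, -1.6], [-0.0, -0.0], [0.9, 0.4], [0.6, 1.2], [-0.5, 0.2], [-0.9, -0.5], [-0.3, -0.0]]
[ 5.36304055e+02 -1.66218673e+01 -1.85676243e-01] 13.046535173204944
key [562.7 -41.8  73.1] tcp [569.6  -1.3  73.1] yaw 1.40182896297596
key [564.  -40.3  71.7] tcp [571.6   0.   71.7] yaw 1.3857838942759437
key [563.4 -40.   74. ] tcp [5.71e+02 3.00e-01 7.40e+01] yaw 1.3851200842898563
(85, 200) [501.9 -28.7  72.9]
(550, 180) [520.4  73.5  48.2]
(550, 430) [584.5  64.1  46.7]
(90, 415) [551.2 -39.6  73.9]
```

Request:
apply_moves(series=[[[1.2,-1.3,0],[0,0,-0.005],87],[[2.5,-2.8,0],[0,0,-0.01],87],[[3.8,-4.2,0],[0,0,-0.014],87],[[4.25,-4.7,-1],[0,0,-0.014],87],[[4.25,-4.7,-3],[0,0,-0.014],87],[[4.25,-4.7,-5],[0,0,-0.014],87],[[4.25,-4.7,-7],[0,0,-0.014],87],[[4.25,-4.7,-8.5],[0,0,-0.014],87],[[4.25,-4.7,-9.5],[0,0,-0.014],87],[[4.25,-4.7,-9.5],[0,0,-0.014],87]])

```text
clock: 3.95
eef_pos: [571.1, 2.0, 113.5]
eef_rot: [-3.141, 0.0, 1.388]
wrist_force: [0.6, 0.3, 0.2]
finger_gap: 82.1
```

```bash
python3 - <<'E'
from h import *
for n in('side','scene','wrist'):
    s=snap(n,n+'2')
print(s['eef_pos'],s['eef_rot'],s['finger_gap'],s['wrist_force'])
a=np.load('side2.npz')['p'][220:340,240:380];b=np.load('scene2.npz')['p'][190:310,270:410]
cv2.imwrite('pics/z2.png',cv2.resize(np.vstack([a,b])[:,:,::-1],None,fx=2.5,fy=2.5,interpolation=cv2.INTER_CUBIC))
cv2.imwrite('pics/z2.png',cv2.resize(np.hstack([a,b])[:,:,::-1],None,fx=2.85,fy=2.85,interpolation=cv2.INTER_CUBIC))
E
```

```text
[571.55512917   1.98702563 114.5578986 ] [ 3.14083704e+00 -1.27920715e-04  1.38804203e+00] 81.84995492218054 [0.44424862 0.08725378 0.10130056]
```

View pics/z2.png

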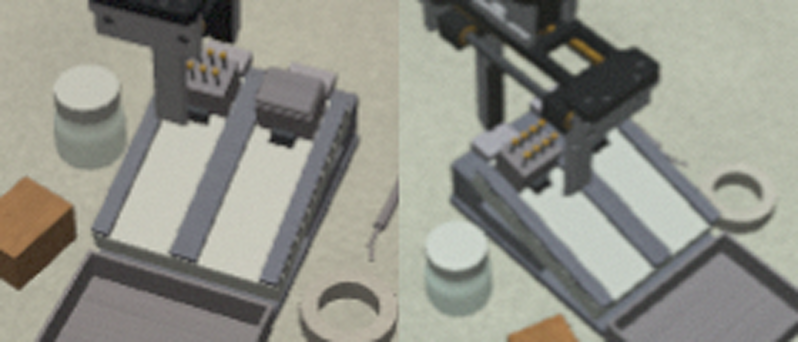

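View pics/wrist2.png

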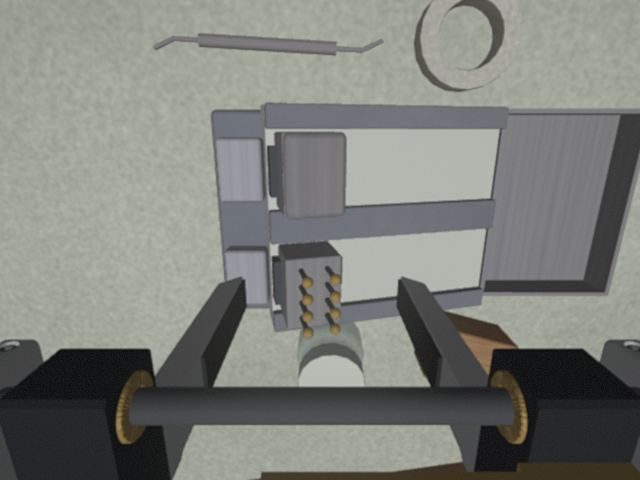

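The stop finger hovers over the bur lane with no contact, and the key finger sits over that lane's key pad at (248,277). I'll descend to touch the key and check the contact height by force.

Request:
apply_moves(series=[[[0,0,-0.4],[0,0,0],87],[[0,0,-0.8],[0,0,0],87],[[0,0,-1.2],[0,0,0],87],[[0,0,-1.4],[0,0,0],87],[[0,0,-1.5],[0,0,0],87],[[0,0,-1.6],[0,0,0],87],[[0,0,-1.7],[0,0,0],87],[[0,0,-1.8],[0,0,0],87],[[0,0,-1.8],[0,0,0],87],[[0,0,-1.8],[0,0,0],87]])

```text
clock: 5.35
eef_pos: [571.3, 2.0, 96.0]
eef_rot: [3.142, -0.0, 1.388]
wrist_force: [-1.2, -0.4, 1.1]
finger_gap: 82.0
```

Request:
apply_moves(series=[[[0,0,-0.05],[0,0,0],87],[[0,0,-0.1],[0,0,0],87],[[0,0,-0.15],[0,0,0],87],[[0,0,-0.2],[0,0,0],87],[[0,0,-0.2],[0,0,0],87],[[0,0,-0.2],[0,0,0],87],[[0,0,-0.2],[0,0,0],87],[[0,0,-0.2],[0,0,0],87],[[0,0,-0.2],[0,0,0],87],[[0,0,-0.2],[0,0,0],87]])

```text
clock: 6.6
eef_pos: [571.3, 2.0, 94.0]
eef_rot: [3.142, -0.0, 1.388]
wrist_force: [-0.1, 0.2, 2.3]
finger_gap: 82.0
```

```bash
python3 - <<'E'
from h import *
for n in('scene','wrist'):
    s=snap(n,n+'3'); print(s['eef_pos'],s['wrist_force'],s['moment'])
a=np.load('wrist3.npz')['p'][180:380,160:480];b=np.load('scene3.npz')['p'][200:300,270:430]
b=cv2.resize(b,(320,200),interpolation=cv2.INTER_CUBIC)
cv2.imwrite('pics/z3.png',cv2.resize(np.vstack([a,b])[:,:,::-1],None,fx=1.5,fy=1.5))
E
```

```text
[571.30217927   1.95689644  94.03111002] [-0.10465444  0.16910443  2.26228433] [-0.1318411   0.15669561 -0.01805586]
[571.29021805   1.97256976  94.05441786] [-0.866696   -0.67495988  1.89688691] [-0.06344071  0.16285953 -0.05026973]
```

View pics/z3.png

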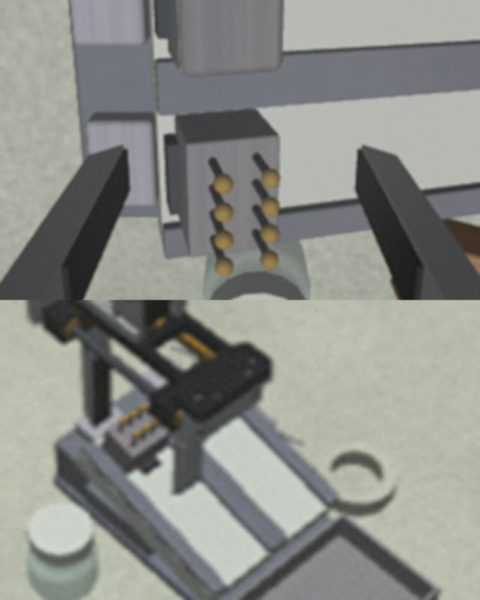

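The key finger is on the bur-lane pad, with a force of about 2 N and a matching moment. The stop finger stands in the lane. I'll press on.

Request:
apply_moves(series=[[[0,0,-0.05],[0,0,0],87],[[0,0,-0.1],[0,0,0],87],[[0,0,-0.15],[0,0,0],87],[[0,0,-0.2],[0,0,0],87],[[0,0,-0.25],[0,0,0],87],[[0,0,-0.3],[0,0,0],87],[[0,0,-0.35],[0,0,0],87],[[0,0,-0.35],[0,0,0],87],[[0,0,-0.35],[0,0,0],87],[[0,0,-0.35],[0,0,0],87]])

```text
clock: 7.95
eef_pos: [571.3, 2.0, 90.6]
eef_rot: [3.141, -0.0, 1.388]
wrist_force: [1.1, 2.7, 4.2]
finger_gap: 81.9
```

```bash
python3 - <<'E'
from h import *
for n in('scene','wrist'):
    s=snap(n,n+'4'); print(s['eef_pos'],s['wrist_force'],s['moment'],s['finger_gap'])
a=np.load('wrist4.npz')['p'][180:380,160:480];b=np.load('scene4.npz')['p'][200:300,270:430]
b=cv2.resize(b,(320,200),interpolation=cv2.INTER_CUBIC)
cv2.imwrite('pics/z4.png',cv2.resize(np.vstack([a,b])[:,:,::-1],None,fx=1.5,fy=1.5))
E
```

```text
[571.31949868   2.03174506  90.5671904 ] [1.07303433 2.73899491 4.17321012] [ 0.25627921  0.00630632 -0.06609832] 81.8626185925994
[571.35754926   2.02423912  90.58880181] [-0.50632341  2.10772438  5.75702932] [ 0.31725283 -0.0606521  -0.03476082] 81.69560822835707
```

View pics/z4.png

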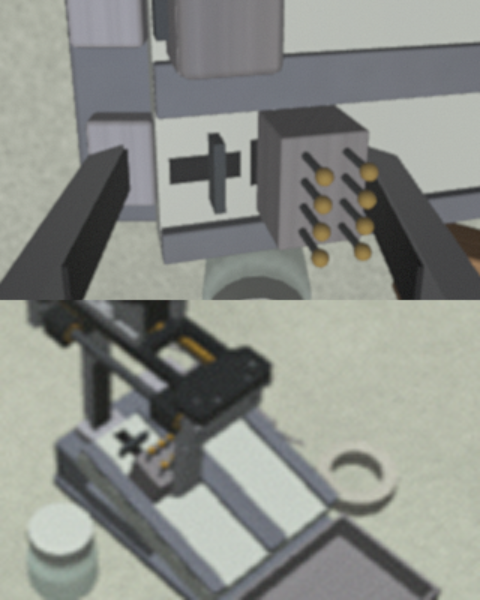

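The bur block has popped out and is resting against the stop finger, clear of its gate. The lidded block hasn't moved. I'll hold for one call to check it's stable.

Request:
apply_moves(series=[[[0,0,0],[0,0,0],87],[[0,0,0],[0,0,0],87],[[0,0,0],[0,0,0],87],[[0,0,0],[0,0,0],87],[[0,0,0],[0,0,0],87],[[0,0,0],[0,0,0],87],[[0,0,0],[0,0,0],87],[[0,0,0],[0,0,0],87],[[0,0,0],[0,0,0],87],[[0,0,0],[0,0,0],87]])

```text
clock: 9.3
eef_pos: [571.3, 2.0, 90.6]
eef_rot: [3.142, -0.0, 1.388]
wrist_force: [1.7, 4.1, 6.5]
finger_gap: 81.7
```

```bash
python3 - <<'E'
from h import *
s=snap('wrist','wrist5'); print(s['clock'],s['eef_pos'],s['wrist_force'],s['finger_gap'])
a=np.load('wrist4.npz')['p'].astype(int);b=np.load('wrist5.npz')['p'].astype(int)
print('mean diff',np.abs(a-b)[180:380,200:480].mean(), np.abs(a-b)[:100].mean())
E
```

```text
9.3 [571.3193061    2.0091462   90.55195659] [1.71956284 4.07777092 6.52733858] 81.70542699296078
mean diff 1.4595416666666667 1.2030677083333334
```

View pics/wrist5.png

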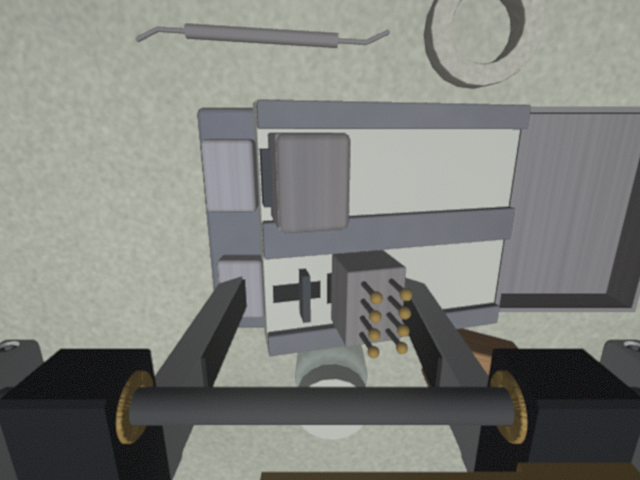

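The block at about (370,300) hasn't moved and still rests against the finger. The lidded block at (312,180) is in its lane. I'm handing in.

```bash
python3 -c "
from cell import manip
print(manip.sign_off())"
```

```text
the job is handed in; nothing more can be done
None
```

I pressed the bur block's key (the +x lane) with one finger. The block popped out and stopped against my other finger, which was already in place on the runway. I handed in at 9.3 s, still holding the block back with the key pressed.

- **Block:** after I held for another 1.25 s, the wrist pictures before and after matched apart from noise. The bur block was clear of its gate and resting on the stop finger. It had travelled roughly 2.5 to 3 cm by design; I did not measure this separately.
- **Everything else:** the lidded block was still in its lane. The jar, carton, tape and scaler showed no movement in the wrist pictures. I did not check the cup, rinse bottle and tray again at the end, but the arm did not go near them.
- **Forces:** the last wrist force reading was about 8 N in total. The first touch on the key read low, about 1 to 2 N against the roughly 3 N expected. I confirmed contact from the moment reading instead.
- **Position fits:** the dock position from the fixed cameras and from the wrist camera differed by about 2 mm and 0.015 rad. I used values close to the wrist fit.

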